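# Gauge the rim of a coasting cam

## Robot

A 6-joint arm with a two-finger parallel gripper is mounted at the origin on the work surface. World frame = base frame: x ahead of the robot, y to its left, z up, the work surface at z = 0. Lengths are in m, angles in rad, forces in N, time in s.
With the tool pointing down it reaches from about 0.35 to 0.975 m from the base axis. Payload 4.9 kg.
Tool frame: the origin (TCP) lies midway between the tips of the shut fingers; the grasp point (between the pads) lies 19 mm behind it (ctrl.hold_point_z is the distance from the TCP to the grasp point, in m); z points along the fingers, y is the line along which they close (so a half turn about z gives the same grasp; the last joint's range is limited). The gripper opens to 85 mm and grips with 20 to 120 N. Pads are 22 mm wide; open, the fingers measure 114 mm over their backs; the gripper's body (76 mm by 85 mm) begins 54 mm behind the grasp point. The pads swing forward as they close: fully open they stand 13 mm farther back than shut.
Start: joints at [1.112, 0.053, 1.613, -0, 1.476, -0.119], TCP at [0.208, 0.589, 0.231] pointing down, gripper open.
Joint ranges: [-3.01, 3.01], [-1.01, 2.22], [0.06, 2.58], [-1.02, 4.17], [0.09, 2.62], [-3.14, 3.14]. Speed limits (rad/s): [2.57, 2.57, 3.14, 3.14, 3.14, 3.14].

## Interface

Orientations are given as a rotation vector (axis times angle).
In Python, from station import status, viewer, finish_job, ctrl gives the robot as it stands.
- The arm moves only by the shell command python3 -m jog 'ROWS' [FORCE]. ROWS is JSON, a list of rows, each a list of 7 numbers: the turn, a rotation vector about the tool's x, y, z each as a share of 5 degrees, from -1 to 1, then the shift along the tool's x, y, z each as a share of 30 mm, from -1 to 1, then the opening, from -1 (shut) to 1 (fully open). A call has 1 to 5 rows; each row shifts and turns the commanded pose from where the row before left it, along the tool's axes as they then stand; what a row does not reach is not made up. A row lasts 1/8 s, in which the tool goes at most 62.5 mm and 10.7 degrees, less where a joint would pass 70% of its speed; a pose out of reach is approached as far as the arm can. A call with a number of a shift or a turn outside -1 to 1 is refused whole. A call with a gripper value outside its range is refused whole. The fingers move at their own pace and stop on an object; FORCE is the grip in N (left out, the last holds). Time passes only in rows, so rows that do not move let the fingers close. It gives the time, the measured TCP pose, the force, the opening and the grip force at its end, in the units of the state.
- status.get_obs(): the state, without advancing time (a new reading comes with each control period).
- viewer.get_image(name): name is "scene" or "side" or "wrist"; returns a dict with "img" (384x512x3 uint8, red, green, blue), "fovy" (degrees; the focal length in pixels is half the picture's height over the tangent of half this angle, whatever the lens; pixels are square), "cx", "cy" (the principal point, pixels), "rvec" (rotation vector, rad) and "tvec" (3), from world to camera coordinates, as OpenCV has them. Camera axes: x right, y down, z forward; pixel columns grow to the right and rows downward; lengths in m; the calibration is good to about 2 mm. A picture is of the moment at which its call begins. There is no depth.
- finish_job(): hands the job in; it is judged then, once.
The state is a dict: "t": time; "q": joint angles; "dq": joint speeds; "effort": joint torques, N m; "tool_pos": TCP position; "tool_rot": TCP orientation; "contact_force": force on the tool from outside, world axes, zero at the start; "wrist_torque": the same for the moment, N m; "opening": finger opening in m; "grip_force": force on a finger pad.
Only numpy, scipy, OpenCV 4.12 (cv2) and the standard library are available. Lean on these libraries where they do the work, as an engineer would, in place of code of your own. Each camera call takes 0.05 s, during which the arm holds its last target. There are 200 camera calls.

## Task

Gauge the rim of the brass cam on the run: set the cam rig's heavy wheel turning by its red crank knob, at about one turn in three seconds and never faster than one in two, and let go. While it coasts on (no slower than one turn in seven seconds), hold the dial gauge level with its roller pressed on the cam's rim, giving way and following up as the rim comes and goes, so that it presses with about 3 N, never less than 1.2 or more than 4.8, for seven unbroken seconds. Then draw the gauge back and finish still holding it up in the air, clear of everything; do not ram the roller or shift the black pucks.

Things in the scene. Friction and masses are not known exactly. Their poses are not given: they have to be found in the camera images.
- rig: cam test rig, fixed on the table: blue 210 x 210 mm base, 16 mm high, with an upright low-friction spindle. Origin: on the table under the spindle axis; axes parallel to the world's. On the spindle turn, as one piece, a steel flywheel (radius 140, top face 62 mm above the table), the brass cam above it and a hand crank on top (its nut, radius 13, reaches 138 mm).
- wheel (a joint): angle of the turning part (flywheel, cam, crank), rad, counter-clockwise from above, counts on past a turn. At 0 the cam's centre lies 16 mm to +x of the axis, the knob 65 mm to -x. Inertia 0.15 kg m2 +-20 %, drag 0.002 N m + 0.001 N m s: coasts for a minute. Pressing 3 N on the eccentric rim slows it while the rim comes out and speeds it up again as the rim goes in.
- axis (a point): point on the spindle axis at the cam's mid-height, 97 mm above the table
- cam: eccentric brass cam: round disc, radius 95, 26 mm thick (84 to 110 mm above the table), smooth upright rim. Origin: the disc's centre at mid-thickness, 16 mm off the spindle axis (so the rim stands 79 to 111 mm from the axis); its x axis points from the spindle axis to the disc's centre.
- knob (a point): red upright crank knob, diameter 24 mm, from 126 to 168 mm above the table; the point is on its own axis, 147 mm above the table. It stands 65 mm from the spindle axis on a flat crank arm (20 mm wide, 118 to 126 mm above the table), on the side away from the cam's centre, and goes round with the wheel.
- gauge: roller-tipped spring dial gauge, 0.32 kg, level in a blue rest. Square barrel 110 x 30 x 30 mm with a black rubber grip band, round black dial (48 mm across, 18 thick) at the rear, sprung plunger with orange roller in front. Origin: the barrel's centre; x forward along the plunger to the roller, z up. Gripped from above across the barrel (30 mm) at the origin it is near its balance.
- plunger (a joint): how far the gauge's plunger is pushed in, m: 0 fully out, 0.026 at its stop. Spring force 0.9 N at 0, rising 180 N/m (1.2 N at 0.0017, 3 N at 0.0117, 4.8 N at 0.0217), damping 3 N s/m
- roller: free-turning orange roller, radius 15 mm, 18 mm high, upright axis. Origin: its centre, on the gauge's x axis, 112 mm ahead of the gauge's origin when the plunger is fully out (its front 127 mm ahead).
- rest: fixed blue rest for the gauge, base 150 x 70 x 8 mm, with two slotted saddles 42 mm either side of its middle (each 10 mm thick along the gauge, 48 mm wide, 34 mm high); they carry the barrel's underside 20 mm above the table and leave its middle 70 mm free to the fingers on both sides. Origin: under its centre; x along the gauge.
- puck1: loose black plastic puck, radius 36 mm, 26 mm high, on a blue 110 mm locating plate 6 mm thick beside the rig; leave alone. Origin: centre of its underside.
- puck2: a second such puck on a second blue plate; leave alone. Origin: centre of its underside.

How it is judged:
By the outcome, as a careful person would: the job done as asked, in the order asked, and still so for the second after the job is handed in, while the arm keeps its last pose, push and grip.
It also fails if it takes over 61 s, if anything falls off the work surface, if the arm or the gripper's body presses on something with over 40 N, if the wrist force passes 120 N, or if a joint passes its speed limit or range.

## Working session

There is one attempt and no reset: what is moved stays moved. The work goes in short steps, Python scripts to look and compute and a shell command to move; the robot and the scene stay as the last step left them, time stands still between calls to the robot, and variables do not carry over. Pictures are saved under pics/ and viewed, at most 10 in all, crops included, and the job is handed in when it is done.

```bash
ls; mkdir -p pics; python3 - <<'E'
from station import status, viewer, ctrl
import cv2,numpy as np,pickle
print(status.get_obs()); print(ctrl.hold_point_z)
d={}
for n in ["scene","side","wrist"]:
    d[n]=viewer.get_image(n); cv2.imwrite(f"pics/{n}0.png",d[n]["img"][:,:,::-1])
    print(n,d[n]["fovy"],d[n]["cx"],d[n]["cy"],d[n]["rvec"],d[n]["tvec"])
pickle.dump(d,open("d0.pkl","wb"))
cv2.imwrite("pics/a0.png",np.hstack([cv2.resize(d[n]["img"],(400,300)) for n in ["side","wrist"]])[:,:,::-1])
E
```

```text
pics
{'t': 0.0, 'q': array([ 1.11197574e+00,  5.33763953e-02,  1.61427479e+00, -2.78575365e-05,
        1.47600730e+00, -1.19010796e-01]), 'dq': array([ 0.00059216,  0.00022881,  0.00039098, -0.00088148, -0.00187446,
        0.00108148]), 'effort': array([ 2.06565608e-03, -3.93680763e+01, -3.70181572e+01, -1.03229474e-04,
        6.96208430e-03, -1.53163404e-05]), 'tool_pos': array([0.20805508, 0.58869867, 0.23006239]), 'tool_rot': array([-0.53110814, -3.09580167,  0.00312236]), 'contact_force': array([ 1.49240774, -0.9806496 , -0.34865764]), 'wrist_torque': array([-0.01613628,  0.0368552 ,  0.02622455]), 'grip_force': 0.0, 'opening': 0.08504678952437895}
0.0187
scene 48.96699116549564 254.3670056941024 187.83913917874492 [ 1.7868522   1.89506196 -0.68098219] [-0.03107192 -0.39494673  1.69046524]
side 48.81056238859435 256.7613125939713 190.39153733069253 [ 0.32171595 -2.6877642   1.36143238] [0.56578011 0.14738136 1.01418381]
wrist 67.67402661212844 255.71770784319668 195.54884170789367 [-2.35911889 -1.67058529 -0.24450255] [-0.62385208 -0.04012571  0.37885432]
```

View pics/scene0.png

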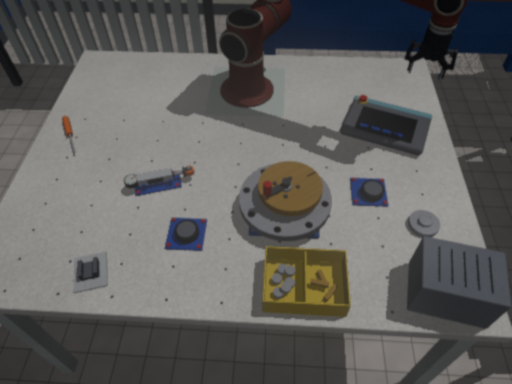

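View pics/a0.png

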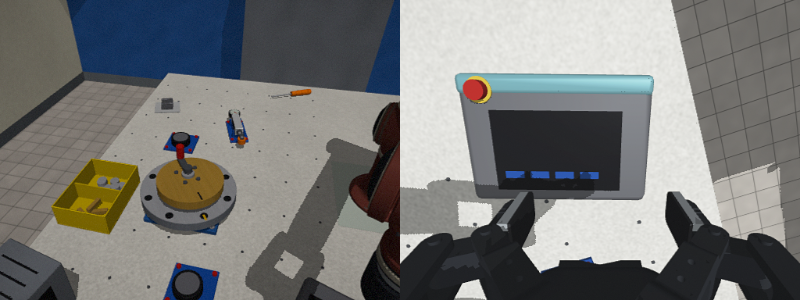

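```bash
python3 - <<'E'
import pickle,cv2,numpy as np
d=pickle.load(open("d0.pkl","rb"))
s=d["scene"]["img"][140:260,110:350]; s=cv2.resize(s,(800,400),interpolation=cv2.INTER_CUBIC)
w=d["side"]["img"]
print(w.shape)
a=w[125:305,170:330]; a=cv2.resize(a,(533,600),interpolation=cv2.INTER_CUBIC)
cv2.imwrite("pics/s1.png",s[:,:,::-1]); cv2.imwrite("pics/s2.png",a[:,:,::-1])
E
```

```text
(384, 512, 3)
```

View pics/s1.png

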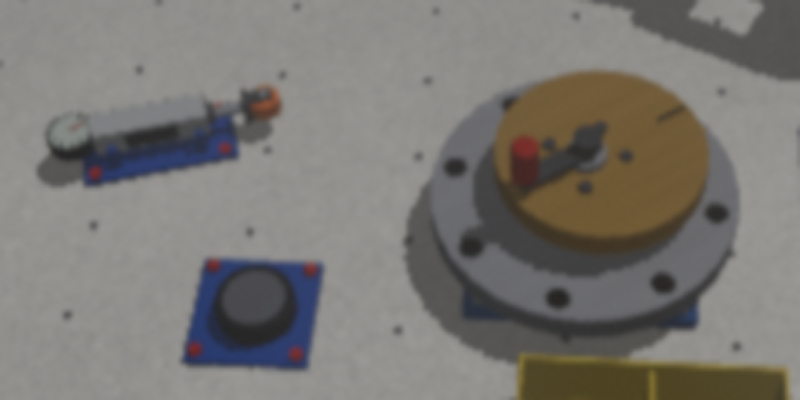

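View pics/s2.png

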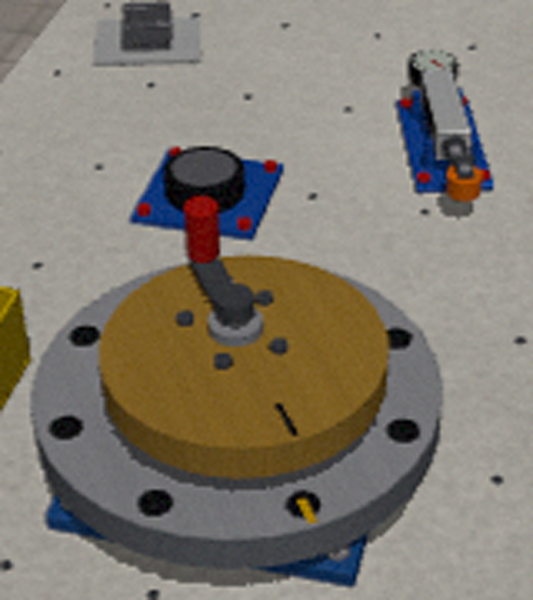

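```bash
cat > h.py <<'E'
import pickle,cv2,numpy as np
from scipy.optimize import least_squares
def proj(c,P):
    f=192/np.tan(np.radians(c["fovy"])/2)
    K=np.array([[f,0,c["cx"]],[0,f,c["cy"]],[0,0,1]])
    return cv2.projectPoints(np.float64(P).reshape(-1,3),np.float64(c["rvec"]),np.float64(c["tvec"]),K,None)[0][:,0]
def circ(x,y,z,r):
    a=np.linspace(0,2*np.pi,361); return np.c_[x+r*np.cos(a),y+r*np.sin(a),0*a+z]
def mask(img,lo,hi): 
    h=cv2.cvtColor(img,cv2.COLOR_RGB2HSV); return cv2.inRange(h,np.array(lo),np.array(hi))
E
python3 - <<'E'
from h import *
d=pickle.load(open("d0.pkl","rb")); S,W=d["scene"],d["side"]
def sc(u,v): return np.array([110+(u+.5)/3.3333-.5,140+(v+.5)/3.3333-.5])
def sd(u,v): return np.array([170+(u+.5)/3.3333-.5,125+(v+.5)/3.3333-.5])
def ray(c,p):
    R=cv2.Rodrigues(np.float64(c["rvec"]))[0]; f=192/np.tan(np.radians(c["fovy"])/2)
    o=-R.T@c["tvec"]; return o,R.T@np.array([(p[0]-c["cx"])/f,(p[1]-c["cy"])/f,1])
def at(c,p,z): o,v=ray(c,p); return o+v*(z-o[2])/v[2]
def res(p):
    x,y,a=p; r=[]
    cx,cy=x+.016*np.cos(a),y+.016*np.sin(a); kx,ky=x-.065*np.cos(a),y-.065*np.sin(a)
    for c,t,fly,cam,kn in ((S,sc,(430,740),(494,709,71,250),(525,140)),(W,sd,(32,442),(99,388,257,478),(201,202))):
        q=proj(c,circ(x,y,.062,.14)); r+=[q[:,0].min()-t(fly[0],0)[0],q[:,0].max()-t(fly[1],0)[0]]
        q=proj(c,circ(cx,cy,.110,.095)); r+=[q[:,0].min()-t(cam[0],0)[0],q[:,0].max()-t(cam[1],0)[0],q[:,1].min()-t(0,cam[2])[1]]
        q=proj(c,circ(cx,cy,.084,.095)); r+=[q[:,1].max()-t(0,cam[3])[1]]
        r+=list((proj(c,[kx,ky,.165])[0]-t(*kn)))
    return r
g=at(S,sc(590,150),.11)
best=min((least_squares(res,[g[0],g[1],a]) for a in (0,1.5,3,4.5)),key=lambda s:s.cost)
print("rig",best.x,np.degrees(best.x[2]),np.round(best.fun,1))
for c,n in ((S,"S"),(W,"W")):
    m=mask(c["img"],(5,150,120),(14,255,255))
    nn,l,st,ce=cv2.connectedComponentsWithStats(m)
    for i in range(1,nn):
        if st[i,4]>12: print(n,"orange",st[i],ce[i],at(c,ce[i],.037)[:2])
def rr(p):
    x,y,a=p; C=np.array([[np.cos(a),-np.sin(a)],[np.sin(a),np.cos(a)]])
    f=lambda u,v,z:np.r_[[x,y]+C@[u,v],z]
    L=[(S,sc(85,185),-.075,-.035),(S,sc(238,155),.075,-.035),(W,sd(417,192),.075,-.035),(W,sd(492,187),.075,.035),(W,sd(397,100),-.075,-.035)]
    return np.concatenate([proj(c,f(u,v,.004))[0]-q for c,q,u,v in L])
g=at(S,sc(155,150),0)
for a in (1.5,):
    s=least_squares(rr,[g[0],g[1],a]); print("rest",s.x,np.degrees(s.x[2]),np.round(s.fun,1)); x,y,a=s.x; print("roller pred",x+.112*np.cos(a),y+.112*np.sin(a))
print("puck1",at(S,sc(257,297),.032),at(W,sd(205,172),.032))
E
```

```text
rig [0.57990863 0.16125552 2.16181406] 123.86282168646163 [-0.1  0.1  0.1  0.4 -1.2  0.6 -0.3  1.  -0.4  0.4 -0.5  0.2 -1.1 -0.3
  0.7  1.2]
S orange [ 63 117   8  16  76] [ 66.61842105 124.34210526] [ 0.27631558 -0.62930412]
W orange [373 114  26   8 119] [385.94117647 117.35294118] [ 0.25426548 -0.59627706]
W orange [304 175  11  10  59] [309.59322034 179.98305085] [ 0.46405881 -0.14437221]
rest [ 0.5000336  -0.25630588  1.86534541] 106.87641919281478 [-0.  -0.6  0.5 -0.3 -0.6 -0.9  0.4 -0.2 -0.4  0.1]
roller pred 0.46751906362660456 -0.14912937079760036
puck1 [ 0.69421617 -0.12326836  0.032     ] [ 0.68725584 -0.11772323  0.032     ]
```

```bash
python3 -m jog '[[0,0,-1,-0.5,-0.5,0,-1],[0,0,-1,-0.5,-0.5,0,-1],[0,0,0,-1,-0.92,0,-1],[0,0,0,-1,-0.92,0,-1],[0,0,0,-1,-0.92,0,-1]]' 40 >/dev/null
python3 -m jog '[[0,0,0,-1,-0.92,0,-1],[0,0,0,-1,-0.92,0,-1],[0,0,0,-1,-0.92,0,-1],[0,0,0,-1,-0.92,0,-1],[0,0,0,-1,-0.92,0,-1]]' >/dev/null
python3 -m jog '[[0,0,0,-1,-0.92,0,-1],[0,0,0,-1,-0.92,0,-1],[0,0,0,-1,-0.92,0,-1],[0,0,0,-1,-0.92,0,-1],[0,0,0,-1,-0.92,0,-1]]' >/dev/null
python3 -m jog '[[0,0,0,-1,-0.92,0,-1],[0,0,0,-1,-0.92,0,-1],[0,0,0,0,0,0,-1]]'
cat >> h.py <<'E'
AX=np.array([0.580,0.161])
def state():
    from station import status
    from scipy.spatial.transform import Rotation as R
    o=status.get_obs(); M=R.from_rotvec(o["tool_rot"]).as_matrix()
    return o,M
def delta(tx,ty,tz):
    o,M=state(); print("t",round(o["t"],3),"pos",np.round(o["tool_pos"],4),"yawx",round(np.degrees(np.arctan2(M[1,0],M[0,0])),2),"tilt",np.round(M[2],4))
    print("F",np.round(o["contact_force"],2),"op",round(o["opening"],4),"grip",round(o["grip_force"],1)); print("units to go",np.round(M.T@(np.array([tx,ty,tz])-o["tool_pos"])/.03,3))
E
python3 -c "
from h import *
delta(.610,.071,.140)"
```

```text
t: 2.4
tool_pos: [0.6048, 0.0674, 0.2306]
tool_rot: [-0.264, -3.13, 0.001]
contact_force: [-0.6, 1.3, 0.5]
opening: -0.0003
grip_force: 0.0
t 2.4 pos [0.6048 0.0674 0.2306] yawx 170.34 tilt [ 9.e-04 -4.e-04 -1.e+00]
F [-0.62  1.3   0.5 ] op -0.0003 grip 0.0
units to go [-0.153  0.149  3.02 ]
```

```bash
python3 -m jog '[[0,0,0,-0.15,0.1,1,-1],[0,0,0,0,0,1,-1],[0,0,0,0,0,1,-1],[0,0,0,0,0,0,-1]]'
python3 - <<'E'
from h import *; from station import viewer
delta(.610,.071,.140)
a=viewer.get_image("scene"); b=viewer.get_image("side")
pickle.dump((a,b),open("d1.pkl","wb"))
i=np.hstack([cv2.resize(a["img"][140:240,230:350],(400,333)),cv2.resize(b["img"][140:300,170:330],(400,333))])
cv2.imwrite("pics/p1.png",i[:,:,::-1])
E
```

```text
t: 2.9
tool_pos: [0.606, 0.0725, 0.1378]
tool_rot: [-0.257, -3.124, 0.0]
contact_force: [-0.1, 0.1, -0.6]
opening: 0.0001
grip_force: 0.0
t 2.9 pos [0.606  0.0725 0.1378] yawx 170.58 tilt [ 7.e-03 -8.e-04 -1.e+00]
F [-0.12  0.07 -0.58] op 0.0001 grip 0.0
units to go [-0.138 -0.028 -0.073]
```

View pics/p1.png

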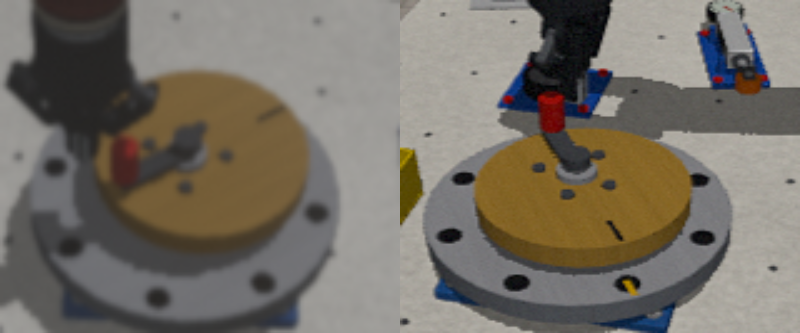

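```bash
python3 - <<'E'
from h import *
y=np.radians(170.5); X=np.array([np.cos(y),np.sin(y)]); Y=np.array([np.cos(y-np.pi/2),np.sin(y-np.pi/2)])
ph=np.radians(-56.1); f=lambda p:AX+.065*np.array([np.cos(p),np.sin(p)])-.0265*Y
print("init",[(f(ph)-[.606,.0725])@v/.03 for v in (X,Y)])
w=0
for k in range(16):
    w=min(2.2,(k+.5)*.18); p2=ph+w*.125; e=(f(p2)-f(ph))/.03; print(k,round(w,2),round(np.degrees(p2),1),np.round([e@X,e@Y],3)); ph=p2
E
```

```text
init [np.float64(-0.14701831478831337), np.float64(0.308922812351797)]
0 0.09 -55.5 [-0.018  0.017]
1 0.27 -53.5 [-0.052  0.052]
2 0.45 -50.3 [-0.082  0.09 ]
3 0.63 -45.8 [-0.106  0.133]
4 0.81 -40.0 [-0.121  0.183]
5 0.99 -32.9 [-0.121  0.239]
6 1.17 -24.5 [-0.104  0.299]
7 1.35 -14.8 [-0.065  0.359]
8 1.53 -3.9 [0.001 0.414]
9 1.71 8.4 [0.094 0.453]
10 1.89 21.9 [0.213 0.464]
11 2.07 36.7 [0.35  0.436]
12 2.2 52.5 [0.481 0.348]
13 2.2 68.2 [0.558 0.205]
14 2.2 84.0 [0.592 0.045]
15 2.2 99.7 [ 0.582 -0.117]
```

```bash
python3 -m jog '[[0,0,0,-0.15,0.1,0,-1],[0,0,0,0,0.1,0,-1],[0,0,0,0,0.1,0,-1]]'
python3 -m jog '[[0,0,0,-0.02,0.02,0,-1],[0,0,0,-0.05,0.05,0,-1],[0,0,0,-0.08,0.09,0,-1],[0,0,0,-0.11,0.13,0,-1],[0,0,0,-0.12,0.18,0,-1]]'
python3 -m jog '[[0,0,0,-0.12,0.24,0,-1],[0,0,0,-0.1,0.3,0,-1],[0,0,0,-0.07,0.36,0,-1],[0,0,0,0,0.41,0,-1],[0,0,0,0.09,0.45,0,-1]]'
python3 -m jog '[[0,0,0,0.21,0.46,0,-1],[0,0,0,0.35,0.44,0,-1],[0,0,0,0.48,0.35,0,-1],[0,0,0,0.3,-0.3,-0.3,-1],[0,0,0,0,-0.8,-1,-1]]'
cat >> h.py <<'E'
def wheel(img=None):
    """wheel angle from red knob, side+scene; returns list of (t,angle)"""
    from station import viewer,status
    out=[]
    for n in ("side","scene"):
        t=status.get_obs()["t"]; c=viewer.get_image(n); h=cv2.cvtColor(c["img"],cv2.COLOR_RGB2HSV)
        m=(((h[:,:,0]<4)|(h[:,:,0]>174))&(h[:,:,1]>150)&(h[:,:,2]>60)).astype(np.uint8)
        q=proj(c,circ(AX[0],AX[1],.147,.085)); a,b=q.min(0).astype(int)-8,q.max(0).astype(int)+8
        z=np.zeros_like(m); z[a[1]:b[1],a[0]:b[0]]=m[a[1]:b[1],a[0]:b[0]]
        k,l,s,ce=cv2.connectedComponentsWithStats(z)
        if k<2: out.append((t,None,0)); continue
        i=1+np.argmax(s[1:,4]); an=np.linspace(0,2*np.pi,721)
        P=np.c_[AX[0]-.065*np.cos(an),AX[1]-.065*np.sin(an),0*an+.148]
        e=np.linalg.norm(proj(c,P)-ce[i],axis=1); j=e.argmin()
        out.append((round(t,3),round(an[j],3),int(s[i,4]),round(e[j],1)))
    return out
E
python3 -c "
from h import *
print(wheel());delta(.5,-.256,.23)"
```

```text
t: 3.38
tool_pos: [0.6153, 0.0801, 0.1421]
tool_rot: [0.259, 3.13, 0.0]
contact_force: [0.5, 0.6, 0.1]
opening: -0.0
grip_force: 0.0
t: 4.0
tool_pos: [0.6292, 0.0896, 0.1414]
tool_rot: [0.26, 3.129, -0.007]
contact_force: [3.2, -6.7, -1.1]
opening: 0.0002
grip_force: 2.8
t: 4.62
tool_pos: [0.6444, 0.1419, 0.142]
tool_rot: [0.261, 3.128, -0.002]
contact_force: [1.0, -2.2, 0.5]
opening: -0.0001
grip_force: 1.0
t: 5.25
tool_pos: [0.6011, 0.1546, 0.1785]
tool_rot: [-0.255, -3.126, 0.0]
contact_force: [-0.1, -0.9, -0.1]
opening: 0.0002
grip_force: 0.0
[(5.25, np.float64(4.599), 203, np.float64(1.0)), (5.3, np.float64(4.852), 22, np.float64(0.7))]
t 5.35 pos [0.6052 0.153  0.1849] yawx 170.46 tilt [-0.0062  0.0019 -1.    ]
F [0.33 0.01 0.45] op -0.0005 grip 0.0
units to go [  1.189 -14.022  -1.537]
```

```bash
python3 - <<'E'
from h import *
o,M=state(); p=o["tool_pos"]; y=np.degrees(np.arctan2(M[1,0],M[0,0]))
D=np.array([.5,-.2563])-p[:2]; n=15
for k in range(n):
    y-=5*(1 if k<12 else .72 if k==12 else 0); a=np.radians(y); e=D/n/.03
    print(k,round(y,1),np.round([e@[np.cos(a),np.sin(a)],e@[np.sin(a),-np.cos(a)]],2))
E
```

```text
0 165.5 [-0.   -0.94]
1 160.5 [-0.08 -0.94]
2 155.5 [-0.17 -0.92]
3 150.5 [-0.25 -0.91]
4 145.5 [-0.32 -0.88]
5 140.5 [-0.4  -0.85]
6 135.5 [-0.47 -0.81]
7 130.5 [-0.54 -0.77]
8 125.5 [-0.61 -0.72]
9 120.5 [-0.67 -0.66]
10 115.5 [-0.72 -0.6 ]
11 110.5 [-0.77 -0.54]
12 106.9 [-0.8  -0.49]
13 106.9 [-0.8  -0.49]
14 106.9 [-0.8  -0.49]
```

```bash
python3 -m jog '[[0,0,1,0,-0.94,-0.7,-1],[0,0,1,-0.08,-0.94,-0.7,-1],[0,0,1,-0.17,-0.92,0,1],[0,0,1,-0.25,-0.91,0,1],[0,0,1,-0.32,-0.88,0,1]]' >/dev/null
python3 -m jog '[[0,0,1,-0.4,-0.85,0,1],[0,0,1,-0.47,-0.81,0,1],[0,0,1,-0.54,-0.77,0,1],[0,0,1,-0.61,-0.72,0,1],[0,0,1,-0.67,-0.66,0,1]]' >/dev/null
python3 -m jog '[[0,0,1,-0.72,-0.6,0,1],[0,0,1,-0.77,-0.54,0,1],[0,0,0.72,-0.8,-0.49,0,1],[0,0,0,-0.8,-0.49,0,1],[0,0,0,-0.8,-0.49,0,1]]'
python3 - <<'E'
from h import *; from station import viewer
print(wheel()); delta(.500,-.2563,.016)
c=viewer.get_image("wrist"); cv2.imwrite("pics/w1.png",c["img"][:,:,::-1]); pickle.dump(c,open("w1.pkl","wb"))
E
```

```text
t: 7.22
tool_pos: [0.5292, -0.2622, 0.2218]
tool_rot: [-1.87, -2.524, -0.001]
contact_force: [-0.1, -0.1, -0.1]
opening: 0.0854
grip_force: 0.0
[(7.225, np.float64(2.714), 179, np.float64(0.1)), (7.275, np.float64(2.784), 32, np.float64(2.6))]
t 7.325 pos [ 0.5289 -0.2635  0.2218] yawx 106.76 tilt [ 6.e-04 -3.e-04 -1.e+00]
F [-0.57  0.86 -0.21] op 0.0849 grip 0.0
units to go [ 0.502 -0.85   6.86 ]
```

View pics/w1.png

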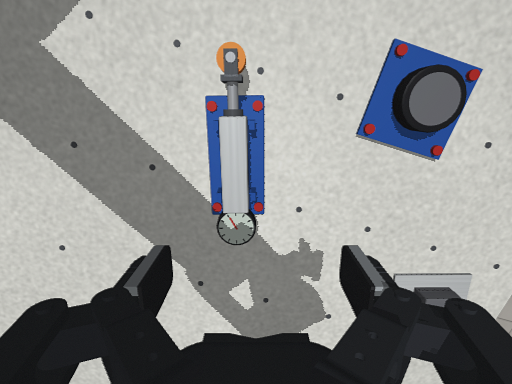

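```bash
cat >> h.py <<'E'
def at(c,p,z):
    R=cv2.Rodrigues(np.float64(c["rvec"]))[0]; f=192/np.tan(np.radians(c["fovy"])/2)
    o=-R.T@c["tvec"]; v=R.T@np.array([(p[0]-c["cx"])/f,(p[1]-c["cy"])/f,1]); return (o+v*(z-o[2])/v[2])[:2]
E
python3 - <<'E'
from h import *
c=pickle.load(open("w1.pkl","rb"))
a,b=at(c,(233,115.5),.05),at(c,(236,212),.05); print(a,b,(a+b)/2,np.linalg.norm(a-b))
r=at(c,(230.5,57),.045); print("roller",r); d=r-b; print(np.degrees(np.arctan2(d[1],d[0])), "from roller origin",r-.112*d/np.linalg.norm(d))
E
```

```text
[ 0.4881746  -0.20696676] [ 0.52055954 -0.3106084 ] [ 0.50436707 -0.25878758] 0.1085834937387475
roller [ 0.47007466 -0.15267191]
107.72663901636393 from roller origin [ 0.50417597 -0.25935415]
```

```bash
python3 -m jog '[[0,0,-0.1,0.43,-0.78,1,1],[0,0,0,0,0,1,1],[0,0,0,0,0,1,1],[0,0,0,0,0,1,1],[0,0,0,0,0,0,1]]' >/dev/null
python3 - <<'E'
from h import *; from station import viewer
delta(.503,-.258,.016)
c=viewer.get_image("wrist"); cv2.imwrite("pics/w2.png",c["img"][:,:,::-1]); pickle.dump(c,open("w2.pkl","wb"))
E
```

```text
t 8.0 pos [ 0.5019 -0.254   0.0992] yawx 107.48 tilt [ 0.0056 -0.0035 -1.    ]
F [-1.47  0.61 -0.48] op 0.0853 grip 0.0
units to go [-0.155  0.004  2.773]
```

View pics/w2.png

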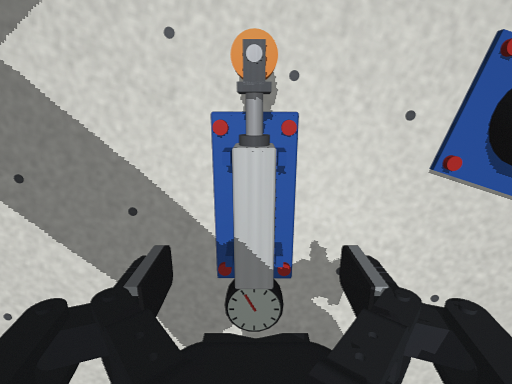

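```bash
python3 -c "
from h import *
c=pickle.load(open('w2.pkl','rb'))
a,b=at(c,(254,146),.05),at(c,(254,288),.05);print(a,b,(a+b)/2,np.linalg.norm(a-b)); print('roller',at(c,(254.3,54),.045)-0)
e=at(c,(254.3,54),.045)
print(e-.112*np.array([np.cos(np.radians(107.4)),np.sin(np.radians(107.4))]))"
```

```text
[ 0.48736238 -0.20704335] [ 0.52009591 -0.31121619] [ 0.50372915 -0.25912977] 0.10919461601515283
roller [ 0.47051643 -0.15297643]
[ 0.504009   -0.25985135]
```

```bash
python3 -m jog '[[0,0,0,-0.18,0,1,1],[0,0,0,0,0,1,1],[0,0,0,0,0,0.75,1],[0,0,0,0,0,0,0.2],[0,0,0,0,0,0,-1]]' 60
python3 -m jog '[[0,0,0,0,0,0,-1],[0,0,0,0,0,0,-1],[0,0,0,0,0,0,-1],[0,0,0,0,0,0,-1]]' 60
python3 -c "
from h import *
print(wheel());delta(.641,-.041,.0783)"
```

```text
t: 8.68
tool_pos: [0.5068, -0.2623, 0.022]
tool_rot: [1.857, 2.53, 0.0]
contact_force: [-0.5, -0.3, 0.1]
opening: 0.0517
grip_force: 0.0
t: 9.18
tool_pos: [0.5055, -0.2628, 0.0222]
tool_rot: [1.858, 2.532, -0.003]
contact_force: [-6.4, -0.6, 7.5]
opening: 0.029
grip_force: 61.2
[(9.175, np.float64(0.637), 175, np.float64(0.6)), (9.225, np.float64(0.716), 11, np.float64(2.5))]
t 9.275 pos [ 0.5055 -0.2628  0.0222] yawx 107.44 tilt [-2.e-03 -7.e-04 -1.e+00]
F [-5.2  -0.97  7.58] op 0.0291 grip 61.2
units to go [ 5.697  6.523 -1.886]
```

```bash
python3 -m jog '[[0,0,0,0,0,-0.3,-1],[0,0,0,0,0,-0.6,-1],[0,0,0,0,0,-0.7,-1],[0,0,0,0,0,-0.5,-1],[0,0,0,0.3,0.5,0,-1]]'
python3 -m jog '[[0,0,0,0.56,0.94,0,-1],[0,0,0,0.56,0.94,0,-1],[0,0,0,0.56,0.94,0,-1],[0,0,0,0.56,0.94,0,-1],[0,0,0,0.56,0.94,0,-1]]' >/dev/null
python3 -m jog '[[0,0,0,0.56,0.94,0,-1],[0,0,0,0.28,0.5,0,-1],[0,0,0,0,0,0,-1],[0,0,0,0,0,0,-1]]'
python3 - <<'E'
from h import *; from station import viewer
print(wheel()); delta(.659,-.091,.084)
w=[viewer.get_image(n) for n in ("wrist","side","scene")]; pickle.dump(w,open("w3.pkl","wb"))
i=np.hstack([cv2.resize(w[0]["img"],(400,300)),cv2.resize(w[1]["img"][100:280,160:400],(400,300))])
j=np.hstack([cv2.resize(w[2]["img"][120:240,190:350],(400,300)),cv2.resize(w[0]["img"][0:192,128:384],(400,300))])
cv2.imwrite("pics/w3.png",np.vstack([i,j])[:,:,::-1])
E
```

```text
t: 9.9
tool_pos: [0.5182, -0.2494, 0.0851]
tool_rot: [1.859, 2.528, 0.001]
contact_force: [-0.4, 0.1, -4.1]
opening: 0.0288
grip_force: 60.0
t: 11.02
tool_pos: [0.6593, -0.0897, 0.0823]
tool_rot: [-1.859, -2.531, 0.001]
contact_force: [-1.0, -0.1, -3.4]
opening: 0.0287
grip_force: 60.0
[(11.025, np.float64(4.643), 210, np.float64(0.7)), (11.075, np.float64(4.896), 12, np.float64(0.9))]
t 11.125 pos [ 0.6593 -0.09    0.0826] yawx 107.36 tilt [ 1.e-04 -7.e-04 -1.e+00]
F [-0.88 -0.68 -3.7 ] op 0.0289 grip 60.0
units to go [-0.029 -0.018 -0.047]
```

View pics/w3.png

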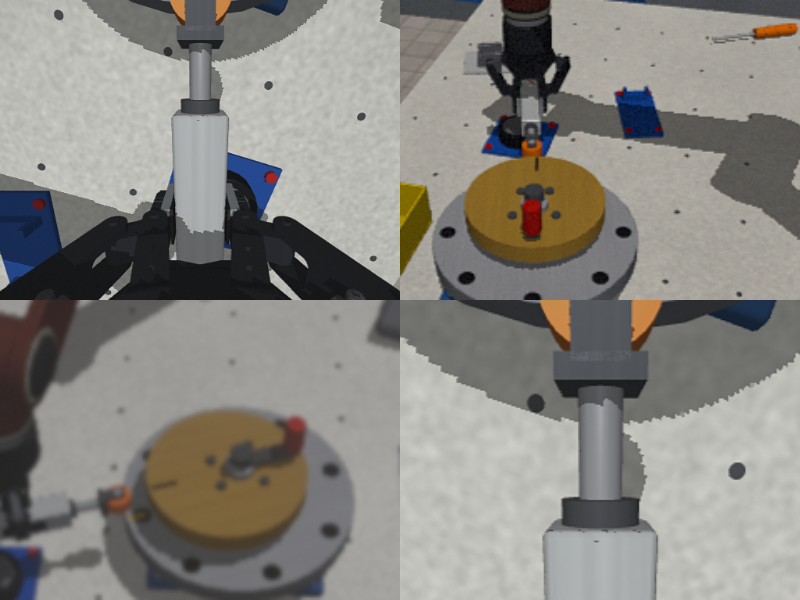

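```bash
cat >> h.py <<'E'
YAW=np.radians(107.4); Fv=np.array([np.cos(YAW),np.sin(YAW)]); DIR=YAW+np.pi
def rc(th): f=th-DIR; return .016*np.cos(f)+np.sqrt(.110**2-(.016*np.sin(f))**2)
def drc(th): return (rc(th+1e-4)-rc(th-1e-4))/2e-4
def sim(th,w,dt,F):
    n=max(1,int(round(dt/.005))); h=dt/n
    for _ in range(n): w+=h*(-.002-.001*w-F*drc(th))/.15; th+=h*w
    return th,w
def rod(c):
    col=c["img"][:,250:262].mean((1,2)); return col
E
python3 - <<'E'
from h import *
w=pickle.load(open("w3.pkl","rb")); pos=np.array([.6593,-.090])
A=[]
for c in w[1:]:
    m=mask(c["img"],(5,150,90),(14,255,255)); k,l,s,ce=cv2.connectedComponentsWithStats(m)
    q=proj(c,[*(pos+.116*Fv),.097])[0]
    for i in range(1,k):
        if s[i,4]>15 and np.linalg.norm(ce[i]-q)<25: print(s[i],ce[i],"pred",q,at(c,ce[i],.097),"ahead,lat",(at(c,ce[i],.097)-pos)@Fv,(at(c,ce[i],.097)-pos)@[Fv[1],-Fv[0]])
print("axis ahead/lat of TCP",(AX-pos)@Fv,(AX-pos)@[Fv[1],-Fv[0]])
c=w[0]; print(np.round(rod(c)[40:145]).astype(int))
for d in (0,.005,.010,.015,.02): print(proj(c,[*(pos+(.0042+.085-d)*Fv),.100])[0])
E
```

```text
[233 184  12  10  84] [238.72619048 189.4047619 ] pred [238.35490334 188.40209754] [0.62254732 0.0245865 ] ahead,lat 0.12033361243747649 -0.000804851298168853
[234 198   8   5  22] [237.77272727 200.36363636] pred [236.68460346 198.56623119] [0.63095895 0.02442329] ahead,lat 0.11766244475600075 0.0071730561514300115
axis ahead/lat of TCP 0.2632282572834932 -0.0006120191950629988
[ 86  86  86  86  86  85  85  85  85  86  89  33  30  30  32  90  88  87
  87  87  87  86  86  96 103 103 116 137 148 147 147 147 146 146 146 146
 146 146 146 146 145 145 145 145 145 145 145 144 144 144 144 144 144 144
 144 144 143 143 143 143 143 143 143 143 143 143 142 142 142 142 142 142
 142 142 142 141 141 141 141 141 141 141 141 141 141 141 142 147  55  74
  75  75  75  75  75  74  74  74  74  74  74  74  74  74  73]
[251.68603395  65.56934228]
[251.73131104  78.93862708]
[251.77547556  91.97939695]
[251.81856803 104.70361349]
[251.86062701 117.12266459]
```

```bash
cat > fol.py <<'E'
import sys,json; from h import *; from station import viewer,status
p0,p1=float(sys.argv[1])/1e3,float(sys.argv[2])/1e3; LAG=.05
s=json.load(open("st.json"))
if len(sys.argv)>3:
    c=viewer.get_image("wrist"); r=c["img"][:,250:262].mean((1,2)); k=np.where(r[40:126]<45)[0]
    row=40+k.max() if len(k) else -1; print("wrist row",row,"p_meas mm",round((row-54)/2.6,1))
t=round(status.get_obs()["t"],4); o,M=state()
pos=o["tool_pos"]; Dm=(AX-pos[:2])@Fv
# predict with history
F=s.get("F",0); th,w=sim(s["th"],s["w"],t-s["t"],F)
m=None
c=viewer.get_image("side"); h=cv2.cvtColor(c["img"],cv2.COLOR_RGB2HSV)
k=(((h[:,:,0]<4)|(h[:,:,0]>174))&(h[:,:,1]>150)&(h[:,:,2]>60)).astype(np.uint8)
q=proj(c,circ(AX[0],AX[1],.147,.085)); a,b=q.min(0).astype(int)-8,q.max(0).astype(int)+8
z=np.zeros_like(k); z[a[1]:b[1],a[0]:b[0]]=k[a[1]:b[1],a[0]:b[0]]
n,l,S,ce=cv2.connectedComponentsWithStats(z)
if n>1:
    i=1+np.argmax(S[1:,4]); an=np.linspace(0,2*np.pi,1441); e=np.linalg.norm(proj(c,np.c_[AX[0]-.065*np.cos(an),AX[1]-.065*np.sin(an),0*an+.148])-ce[i],axis=1)
    if e.min()<4 and S[i,4]>80: m=an[e.argmin()]
if m is not None:
    r=(m-th+np.pi)%(2*np.pi)-np.pi; dt=t-s["t"]; th+=.8*r; w+=.25*r/max(dt,.4); print("resid",round(r,3),"area",S[i,4])
print("t",t,"th",round(th,2),"w",round(w,3),"D cmd/meas",round(s["D"],4),round(Dm,4),"lat",round(((AX-pos[:2])@[Fv[1],-Fv[0]]),4),"z",round(pos[2],4),"p now",round((rc(th)+.117-Dm)*1e3,1),"Ff",round(o["contact_force"][:2]@Fv,2),"Fz",round(o["contact_force"][2],1))
T,W=th,w; s.update(th=th,w=w,t=t); T,W=sim(T,W,.05,F); D=s["D"]; out=[]
for j in range(5):
    p=p0+(p1-p0)*(j+1)/5; F=max(0,.9+180*p) if p>0 else 0
    T,W=sim(T,W,.125,F); d=rc(T+W*LAG)+.117-p
    u=np.clip(round((D-d)/.03,2),-.6,.6); D-=u*.03; out.append(float(u))
s["D"]=float(D); s["F"]=F; json.dump(s,open("st.json","w"))
print("x units",out)
E
echo '{"th":4.643,"w":2.14,"t":11.025,"D":0.2632}' > st.json; python3 fol.py -8 -6 1
```

```text
wrist row 54 p_meas mm 0.0
resid -0.03 area 210
t 11.325 th 5.26 w 2.113 D cmd/meas 0.2632 0.2631 lat -0.001 z 0.0829 p now -20.7 Ff 0.49 Fz -2.6
x units [0.57, 0.13, 0.14, 0.16, 0.15]
```

```bash
python3 -m jog '[[0,0,0,0.57,0,0,-1],[0,0,0,0.13,0,0,-1],[0,0,0,0.14,0,0,-1],[0,0,0,0.16,0,0,-1],[0,0,0,0.15,0,0,-1]]' >/dev/null
python3 fol.py -5 1 1
```

```text
wrist row 54 p_meas mm 0.0
resid -0.043 area 171
t 12.05 th 6.75 w 2.078 D cmd/meas 0.2287 0.2273 lat -0.0015 z 0.0827 p now -4.0 Ff 0.63 Fz -3.0
x units [0.27, 0.13, 0.1, 0.08, 0.04]
```

```bash
python3 -m jog '[[0,0,0,0.27,0,0,-1],[0,0,0,0.13,0,0,-1],[0,0,0,0.1,0,0,-1],[0,0,0,0.08,0,0,-1],[0,0,0,0.04,0,0,-1]]' >/dev/null
python3 fol.py 1 11 1
```

```text
wrist row 56 p_meas mm 0.8
resid 0.024 area 177
t 12.775 th 8.29 w 2.109 D cmd/meas 0.2101 0.2096 lat -0.0015 z 0.0829 p now 1.5 Ff -1.37 Fz -3.7
x units [-0.01, -0.02, -0.04, -0.05, -0.07]
```

```bash
python3 -m jog '[[0,0,0,-0.01,0,0,-1],[0,0,0,-0.02,0,0,-1],[0,0,0,-0.04,0,0,-1],[0,0,0,-0.05,0,0,-1],[0,0,0,-0.07,0,0,-1]]' >/dev/null
python3 fol.py 11.7 11.7 1
```

```text
wrist row 78 p_meas mm 9.2
resid 0.038 area 193
t 13.5 th 9.8 w 1.957 D cmd/meas 0.2158 0.2159 lat -0.0016 z 0.0829 p now 11.1 Ff -2.54 Fz -3.6
x units [-0.21, -0.11, -0.09, -0.06, -0.04]
```

```bash
python3 -m jog '[[0,0,0,-0.21,0,0,-1],[0,0,0,-0.11,0,0,-1],[0,0,0,-0.09,0,0,-1],[0,0,0,-0.06,0,0,-1],[0,0,0,-0.04,0,0,-1]]' >/dev/null
python3 fol.py 12 12 1
```

```text
wrist row 84 p_meas mm 11.5
resid -0.061 area 213
t 14.225 th 11.09 w 1.747 D cmd/meas 0.2311 0.2308 lat -0.0014 z 0.0827 p now 11.8 Ff -3.5 Fz -2.8
x units [0.01, 0.04, 0.07, 0.08, 0.11]
```

```bash
python3 -m jog '[[0,0,0,0.01,0,0,-1],[0,0,0,0.04,0,0,-1],[0,0,0,0.07,0,0,-1],[0,0,0,0.08,0,0,-1],[0,0,0,0.11,0,0,-1]]' >/dev/null
python3 fol.py 12 12 1
```

```text
wrist row 93 p_meas mm 15.0
resid -0.096 area 188
t 14.95 th 12.29 w 1.796 D cmd/meas 0.2218 0.2206 lat -0.0014 z 0.0827 p now 14.3 Ff -4.04 Fz -4.1
x units [0.18, 0.12, 0.12, 0.12, 0.09]
```

```bash
python3 -m jog '[[0,0,0,0.18,0,0,-1],[0,0,0,0.12,0,0,-1],[0,0,0,0.12,0,0,-1],[0,0,0,0.12,0,0,-1],[0,0,0,0.09,0,0,-1]]' >/dev/null
python3 fol.py 12 12 1
```

```text
wrist row 92 p_meas mm 14.6
resid -0.066 area 182
t 15.675 th 13.62 w 1.969 D cmd/meas 0.2029 0.2018 lat -0.0015 z 0.0827 p now 13.7 Ff -3.61 Fz -4.5
x units [0.1, 0.03, -0.0, -0.03, -0.06]
```

```bash
python3 -m jog '[[0,0,0,0.1,0,0,-1],[0,0,0,0.03,0,0,-1],[0,0,0,0,0,0,-1],[0,0,0,-0.03,0,0,-1],[0,0,0,-0.06,0,0,-1]]' >/dev/null
python3 fol.py 11.7 11.7 1
```

```text
wrist row 83 p_meas mm 11.2
resid -0.067 area 180
t 16.4 th 15.01 w 1.947 D cmd/meas 0.2017 0.2015 lat -0.0015 z 0.0828 p now 11.7 Ff -2.66 Fz -5.1
x units [-0.14, -0.1, -0.12, -0.12, -0.12]
```

```bash
python3 -m jog '[[0,0,0,-0.14,0,0,-1],[0,0,0,-0.1,0,0,-1],[0,0,0,-0.12,0,0,-1],[0,0,0,-0.12,0,0,-1],[0,0,0,-0.12,0,0,-1]]' >/dev/null
python3 fol.py 11.7 11.7 1
```

```text
wrist row 78 p_meas mm 9.2
resid -0.054 area 192
t 17.125 th 16.31 w 1.713 D cmd/meas 0.2197 0.2199 lat -0.0016 z 0.083 p now 10.7 Ff -3.31 Fz -5.7
x units [-0.16, -0.09, -0.06, -0.05, -0.02]
```

```bash
python3 -m jog '[[0,0,0,-0.16,0,0,-1],[0,0,0,-0.09,0,0,-1],[0,0,0,-0.06,0,0,-1],[0,0,0,-0.05,0,0,-1],[0,0,0,-0.02,0,0,-1]]' >/dev/null
python3 fol.py 11.7 11.7 1
```

```text
wrist row 84 p_meas mm 11.5
resid -0.101 area 202
t 17.85 th 17.39 w 1.509 D cmd/meas 0.2311 0.2307 lat -0.0015 z 0.0828 p now 12.0 Ff -3.09 Fz -4.3
x units [0.0, 0.03, 0.05, 0.06, 0.09]
```

```bash
python3 -m jog '[[0,0,0,0,0,0,-1],[0,0,0,0.03,0,0,-1],[0,0,0,0.05,0,0,-1],[0,0,0,0.06,0,0,-1],[0,0,0,0.09,0,0,-1]]' >/dev/null
python3 fol.py 11.7 11.7 1
```

```text
wrist row 92 p_meas mm 14.6
resid -0.133 area 198
t 18.575 th 18.39 w 1.532 D cmd/meas 0.2242 0.2231 lat -0.0014 z 0.0827 p now 14.3 Ff -3.65 Fz -6.1
x units [0.12, 0.1, 0.11, 0.11, 0.11]
```

```bash
python3 -m jog '[[0,0,0,0.12,0,0,-1],[0,0,0,0.1,0,0,-1],[0,0,0,0.11,0,0,-1],[0,0,0,0.11,0,0,-1],[0,0,0,0.11,0,0,-1]]' >/dev/null
python3 fol.py 11.7 11.7 1
```

```text
wrist row 93 p_meas mm 15.0
resid -0.111 area 182
t 19.3 th 19.49 w 1.697 D cmd/meas 0.2077 0.2065 lat -0.0014 z 0.0827 p now 14.2 Ff -3.18 Fz -5.3
x units [0.12, 0.07, 0.05, 0.03, 0.01]
```

```bash
python3 -m jog '[[0,0,0,0.12,0,0,-1],[0,0,0,0.07,0,0,-1],[0,0,0,0.05,0,0,-1],[0,0,0,0.03,0,0,-1],[0,0,0,0.01,0,0,-1]]' >/dev/null
python3 fol.py 11.7 11.7 1
```

```text
wrist row 86 p_meas mm 12.3
resid -0.074 area 167
t 20.025 th 20.71 w 1.765 D cmd/meas 0.1993 0.1987 lat -0.0016 z 0.0829 p now 12.3 Ff -2.64 Fz -4.6
x units [-0.03, -0.05, -0.07, -0.08, -0.09]
```

```bash
python3 -m jog '[[0,0,0,-0.03,0,0,-1],[0,0,0,-0.05,0,0,-1],[0,0,0,-0.07,0,0,-1],[0,0,0,-0.08,0,0,-1],[0,0,0,-0.09,0,0,-1]]' >/dev/null
python3 fol.py 11.7 11.7 1
```

```text
wrist row 79 p_meas mm 9.6
resid -0.069 area 178
t 20.75 th 21.9 w 1.611 D cmd/meas 0.2089 0.2089 lat -0.0015 z 0.0829 p now 10.9 Ff -3.45 Fz -4.6
x units [-0.15, -0.1, -0.1, -0.09, -0.09]
```

```bash
python3 -m jog '[[0,0,0,-0.15,0,0,-1],[0,0,0,-0.1,0,0,-1],[0,0,0,-0.1,0,0,-1],[0,0,0,-0.09,0,0,-1],[0,0,0,-0.09,0,0,-1]]' >/dev/null
python3 fol.py 11.7 11.7 1
```

```text
wrist row 78 p_meas mm 9.2
resid -0.09 area 191
t 21.475 th 22.9 w 1.34 D cmd/meas 0.2248 0.2248 lat -0.0015 z 0.0828 p now 10.6 Ff -3.09 Fz -5.6
x units [-0.09, -0.05, -0.04, -0.02, -0.02]
```

```bash
python3 -m jog '[[0,0,0,-0.3,0,0,-1],[0,0,0,-0.6,0,0,-1],[0,0,0,-0.8,0,0,-1],[0,0,0,-0.8,0,-0.3,-1],[0,0,0,-0.6,0,-0.6,-1]]' >/dev/null
python3 -m jog '[[0,0,0,-0.3,0,-0.7,-1],[0,0,0,0,0,-0.5,-1],[0,0,0,0,0,-0.2,-1],[0,0,0,0,0,0,-1],[0,0,0,0,0,0,-1]]'
python3 - <<'E'
from h import *; from station import viewer
a=viewer.get_image("scene"); b=viewer.get_image("side")
cv2.imwrite("pics/e.png",np.hstack([cv2.resize(c["img"],(400,300)) for c in (a,b)])[:,:,::-1])
E
```

```text
t: 22.78
tool_pos: [0.6783, -0.1491, 0.1507]
tool_rot: [-1.857, -2.532, 0.001]
contact_force: [-0.8, -0.8, -4.6]
opening: 0.0291
grip_force: 60.0
```

View pics/e.png

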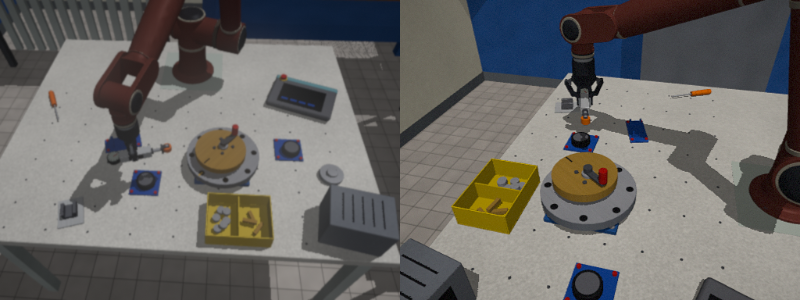

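The gauge is held level in the air (roller near (167,148) in the scene view), clear of the cam. Both pucks are still on their plates, near (146,181) and (291,149).

```bash
python3 -c "
from station import finish_job
print(finish_job())"
```

```text
the job is handed in; nothing more can be done
None
```

The job is done and handed in at about 23 s: I spun the wheel up to about one turn in 2.8 s, the roller followed the rim for over 8 s at an estimated 2.5–3.7 N (sampled from the camera about every 0.7 s), and the gauge is drawn back and held clear with the pucks still on their plates.

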